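# Clamp the drift punch in its socket block

## Robot

A 6-joint arm with a two-finger parallel gripper is mounted at the origin on the work surface. World frame = base frame: x ahead of the robot, y to its left, z up, the work surface at z = 0. Lengths are in mm, angles in rad, forces in N, time in s.
With the tool pointing down it reaches from about 325 to 850 mm from the base axis. Payload 15.5 kg.
Tool frame: the origin (TCP) lies at the very end of the fingers, on their centre line; the grasp point (between the pads) lies 19 mm behind it; y points along the fingers, x is the direction in which the jaws open and shut, and the axes are right-handed (so a half turn about y gives the same grasp; the last joint's range is limited). The gripper opens to 91 mm and grips with 3 to 60 N. Pads are 32 mm wide; open, the fingers measure 118 mm over their backs; the gripper's body (76 mm by 178 mm) begins 60 mm behind the grasp point.
Start: joints at [-1.337, 0.494, 1.345, -0, 1.302, -0.096], TCP at [201.818, -591.52, 213.915] pointing down, gripper open.
Joint ranges: [-2.91, 2.91], [-0.82, 2.16], [0.22, 2.67], [-1.22, 4.37], [0.12, 2.79], [-3.08, 3.08]. Speed limits (rad/s): [1.89, 1.89, 2.57, 3.01, 3.01, 3.01].

## Interface

Orientations are given as a unit quaternion [x, y, z, w].
In Python, from rig import observe, snapshot, close_job gives the robot as it stands. The module is installed in compiled form; this text tells all that it offers.
- The arm moves only by the tool apply_moves, never from a script. Its argument "motion" is a list of rows, each an object with "translation": the shift along the tool's x, y, z in mm, a list of three; "turn": the turn, a rotation vector about the tool's x, y, z in degrees, a list of three. In form: [{"translation": [dx, dy, dz], "turn": [rx, ry, rz]}, ...]. A call has 1 to 12 rows; each row shifts and turns the pose as measured when the row begins, along the tool's axes as they then stand; what a row does not reach is not made up. A row lasts 1/12 s, in which the tool goes at most 41.7 mm and 7.16 degrees, less where a joint would pass 70% of its speed; a pose out of reach is approached as far as the arm can. A call with a gripper value outside its range is refused whole. "claw" is the finger opening in mm, from 0 to 91.2, set as the call begins (left out, the last holds). The fingers move at their own pace and stop on an object; "grip_force" is the grip in N (left out, the last holds). Time passes only in rows, so rows that do not move let the fingers close. It gives the time, the measured TCP pose, the force and the opening at its end, in the units of the state.
- observe(): the state, without advancing time (a new reading comes with each control period).
- snapshot(name): name is "scene" or "top" or "wrist"; returns a dict with "img" (384x512x3 uint8, red, green, blue), "z_map" (384x512 float32, mm along the optical axis (not along the pixel's ray), 0 where there is no reading), "intrinsics" (3x3 intrinsics, pixels), "position" and "attitude" of the camera in the world. Camera axes: x right, y down, z forward; pixel columns grow to the right and rows downward; lengths in mm; the calibration is good to about 2 mm. A picture is of the moment at which its call begins.
- close_job(): hands the job in, once; it reports no verdict.
The state is a dict: "time_s": time; "q": joint angles; "qvel": joint speeds; "joint_efforts": joint torques, N m; "position": TCP position; "orientation": TCP orientation; "force": force on the tool from outside, world axes, zero at the start; "ft_torque": the same for the moment, N m; "gripper_width": finger opening in mm.
Only numpy, scipy, OpenCV 4.12 (cv2) and the standard library are available. Lean on these libraries where they do the work, as an engineer would, in place of code of your own. Each camera call takes 0.05 s, during which the arm holds its last target.

## Task

Two quick-clamp socket blocks stand on the garage bench with their levers up; a brass drift punch stands in one of them. Clamp the punch by swinging the lever of its block all the way down until it is fully shut, and leave the empty block's lever standing up.

Things in the scene. Friction and masses are not known exactly. Their poses are not given: they have to be found in the camera images.
- punch_block: Fixed aluminium block, 70 (x) x 44 (y) mm, 46 mm high with its 96 x 66 mm base plate; a round brass punch, 24 mm thick, stands in its middle up to 102 mm above the bench. Origin: centre of the underside, on the bench. z up; x runs along the block to the end where the lever's pad comes down. The lever is on the -y flank; its pivot is at x -25, y -30, z +34 mm and turns about y.
- punch_lever (a joint): Lever of the block with the punch, rad: 0 = fully shut (level along the block's flank, pointing to the block's +x, on its stop), 1.57 = straight up, 1.8 = open stop. Steel bar 8 mm wide, 10 mm thick, with a black pad at its end, 97 mm from pivot to end. Stiff hinge: stays where it is left; 1 to 2 N at the pad swings it. Starts at 1.15 to 1.65.
- punch_pad (a point): Centre of the black pad at the end of that lever, 80 mm from the pivot; pad 32 mm long, 26 wide, 8 thick. When shut it is at x +55, y -30, z +34 mm in the block's frame, beyond the block's end, only bench beneath. x points along the lever away from the pivot, z out of the face to push on (the upper face when shut).
- empty_lever (a joint): Lever of the other, like block, whose 21 mm bore is empty (no punch): same meaning of values. Starts at 1.15 to 1.65 and is to be left standing up. The two blocks are 240 mm or more apart, either one on the left.
Mind the look-alikes: they are no part of the job. Leave any purple look-alike of the punch_block alone.

How it is judged (in metres and radians):
At the end, for the whole second after the job is handed in: The lever of the block with the punch is shut (within 0.17 rad, about 10 degrees, of its stop) and at rest, and the empty block's lever still stands up (more than 0.9 rad open) (value of joint punch_lever below 0.17 rad and velocity of joint punch_lever between -0.05 and 0.05 rad/s and value of joint empty_lever above 0.9 rad); the robot touches nothing.
It fails at once if the empty block's lever is swung down (below 0.9 rad) (value of joint empty_lever below 0.9 rad).
It also fails if it takes over 34 s, if anything falls off the work surface, if the arm or the gripper's body presses on something with over 40 N, if the wrist force passes 120 N, or if a joint passes its speed limit or range.

## Working session

There is one attempt and no reset: what is moved stays moved. The work goes in short steps, Python scripts to look and compute and a tool call to move; the robot and the scene stay as the last step left them, time stands still between calls to the robot, and variables do not carry over. Pictures are saved under pics/ and viewed, and the job is handed in when it is done.

Besides the shell and the picture viewer there is one more tool, called after ">>>" by a JSON object that holds its "fn" and its "kwargs". apply_moves: Moves the arm, as the interface text tells. Its arguments: {"type":"object","properties":{"motion":{"type":"array","items":{"type":"object","properties":{"translation":{"type":"array","items":{"type":"number"}},"turn":{"type":"array","items":{"type":"number"}}}}},"claw":{"type":"number"},"grip_force":{"type":"number"}},"required":["motion"]}

```bash
mkdir -p pics; python3 - <<'E'
from rig import observe,snapshot
import cv2,numpy as np
print(observe())
for n in("scene","top"):
    s=snapshot(n); cv2.imwrite(f"pics/{n}1.png",s["img"][:,:,::-1]); np.savez(f"{n}1.npz",**s)
    print(n,s["position"],s["attitude"],s["intrinsics"])
E
```

```text
{'time_s': 0.0, 'q': array([-1.33750586e+00,  4.94176149e-01,  1.34610040e+00, -1.51187182e-05,
        1.30250969e+00, -9.54984973e-02]), 'qvel': array([-1.01669137e-03,  1.42351017e-03,  5.69203613e-04, -9.86992872e-05,
       -9.37778927e-04,  1.84223355e-03]), 'joint_efforts': array([ 2.41410140e-03, -8.78809190e+01, -3.81856477e+01,  7.09223002e-02,
        5.32102596e-02, -1.10234735e-04]), 'position': array([ 201.72444318, -591.16275397,  213.35305342]), 'orientation': array([-0.57481378,  0.4117517 , -0.41110847,  0.5753603 ]), 'force': array([-0.47204611, -0.14455411,  0.67290075]), 'ft_torque': array([-0.01460148, -0.02079784, -0.03841722]), 'gripper_width': 90.9053853661482}
scene [1106.8188182   -21.67036827  988.56073558] [ 0.69117029  0.67721903 -0.17842027 -0.17839342] [[482.57728602   0.         258.81143238]
 [  0.         482.57728602 190.80536592]
 [  0.           0.           1.        ]]
top [411.95647035 -51.93363843 900.48311671] [-0.70283128  0.70547705 -0.05028299  0.07617053] [[384.63230643   0.         254.29967535]
 [  0.         384.63230643 191.35975602]
 [  0.           0.           1.        ]]
```

View pics/scene1.png

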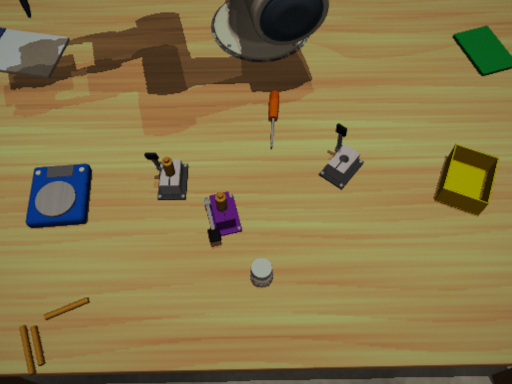

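View pics/top1.png

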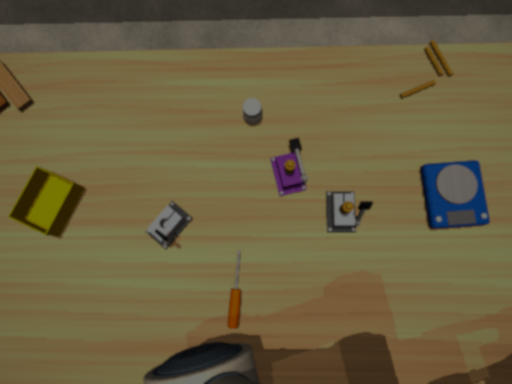

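The punch block is grey, with brass, at about (172,180) in the scene view and (342,210) in the top view. The purple look-alike is at top (290,173) and the empty block at top (170,225). Next I'll zoom in and measure.

```bash
cat > h.py <<'E'
import numpy as np,cv2
from scipy.spatial.transform import Rotation as R
def load(f): return dict(np.load(f))
def pts(s):
    K=s["intrinsics"];z=s["z_map"].astype(float)
    v,u=np.mgrid[:z.shape[0],:z.shape[1]]
    c=np.stack([(u-K[0,2])/K[0,0]*z,(v-K[1,2])/K[1,1]*z,z],-1)
    return c@R.from_quat(s["attitude"]).as_matrix().T+s["position"]
def ray(s,u,v,h):
    K=s["intrinsics"];d=R.from_quat(s["attitude"]).as_matrix()@np.array([(u-K[0,2])/K[0,0],(v-K[1,2])/K[1,1],1])
    p=s["position"];return p+d*(h-p[2])/d[2]
E
python3 - <<'E'
from h import *
a=load("top1.npz");b=load("scene1.npz")
A=a["img"][170:250,300:390,::-1];B=b["img"][135:215,130:220,::-1]
im=np.hstack([cv2.resize(A,None,fx=4.4,fy=6*.73,interpolation=2),cv2.resize(B,None,fx=4.4,fy=6*.73,interpolation=2)])
cv2.imwrite("pics/z1.png",cv2.convertScaleAbs(im,alpha=1.6))
for n,s,(u0,u1,v0,v1) in(("top",a,(315,385,180,240)),("scene",b,(138,195,145,205))):
    P=pts(s)[v0:v1,u0:u1]; h=cv2.cvtColor(s["img"],cv2.COLOR_RGB2HSV)[v0:v1,u0:u1]
    m=P[...,2]
    for lo,hi in((2,20),(38,52),(60,90),(92,108),(108,130)):
        k=(m>lo)&(m<hi)
        if k.sum():
            c=P[k];rect=cv2.minAreaRect(c[:,:2].astype(np.float32))
            print(n,lo,hi,k.sum(),c.mean(0).round(1),c.min(0).round(),c.max(0).round(),rect)
    k=(h[...,2]<45)&(m>50); print(n,"dark high",k.sum(),P[k].mean(0) if k.any() else "", P[k].min(0),P[k].max(0))
E
```

```text
top 2 20 1150 [ 526.  -231.7    5. ] [ 461. -322.    2.] [ 601. -159.   19.] ((530.655029296875, -240.8157958984375), (162.14149475097656, 139.59628295898438), 89.2682113647461)
top 38 52 553 [ 521.3 -219.1   46.3] [ 490. -255.   38.] [ 560. -197.   52.] ((524.7732543945312, -226.12120056152344), (69.76387023925781, 57.92784881591797), 0.21299654245376587)
top 60 90 72 [ 515.4 -228.1   75.6] [ 503. -253.   60.] [ 535. -208.   90.] ((515.9290161132812, -230.19552612304688), (51.02961730957031, 17.565366744995117), 62.853206634521484)
top 92 108 109 [ 523.  -225.8   97.8] [ 513. -257.   92.] [ 536. -209.  107.] ((524.4094848632812, -232.9756317138672), (48.69405746459961, 21.6744327545166), 86.01744079589844)
top 108 130 105 [ 524.4 -248.4  121.1] [ 517. -261.  108.] [ 531. -236.  130.] ((524.7777709960938, -248.88760375976562), (25.152416229248047, 14.132519721984863), 85.79330444335938)
top dark high 105 [ 518.17111647 -237.7043186   132.35954725] [ 411.95647035 -258.19901564   53.74698172] [528.866729   -51.93363843 900.48311671]
scene 2 20 737 [ 527.5 -224.7    5.6] [ 419. -312.   
[... 308 characters left out ...]
7)
scene 60 90 99 [ 529.4 -224.    75.6] [ 508. -254.   60.] [ 538. -208.   90.] ((524.3794555664062, -231.01417541503906), (46.65740966796875, 20.019062042236328), 68.20685577392578)
scene 92 108 82 [ 526.3 -225.2   98.4] [ 516. -257.   92.] [ 539. -209.  108.] ((522.2966918945312, -231.15655517578125), (47.083553314208984, 21.87015724182129), 71.99165344238281)
scene 108 130 64 [ 528.3 -248.3  122.1] [ 522. -262.  109.] [ 531. -237.  130.] ((526.8648071289062, -249.2955780029297), (8.705811500549316, 24.744163513183594), 2.2789862155914307)
scene dark high 115 [ 544.91606493 -234.58742121  130.78600436] [ 503.80367371 -260.09705904   50.06413881] [1106.8188182   -21.67036827  988.56073558]
```

View pics/z1.png

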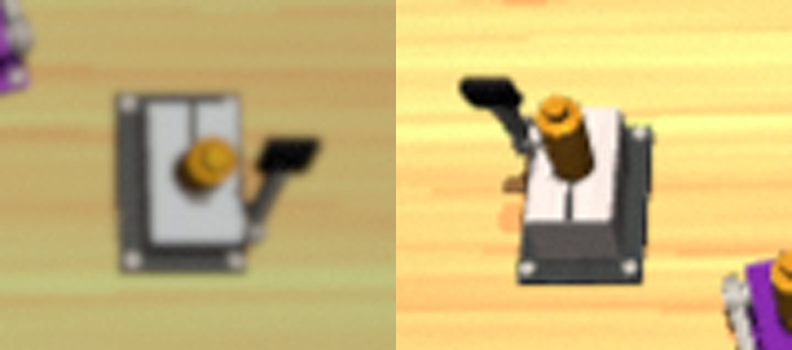

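```bash
python3 - <<'E'
from h import *
from rig import observe
o=observe();M=R.from_quat(o["orientation"]).as_matrix();print(M.round(3))
a=load("top1.npz");b=load("scene1.npz")
for n,s in(("top",a),("scene",b)):
    P=pts(s);h=cv2.cvtColor(s["img"],cv2.COLOR_RGB2HSV)
    X,Y,Z=P[...,0],P[...,1],P[...,2]
    def rep(t,k): 
        c=P[k]; print(n,t,k.sum(),c.min(0).round(),c.max(0).round(),c.mean(0).round(1))
    near=(abs(X-540)<80)&(abs(Y+230)<60)
    rep("leverhigh",near&(Y<-238)&(Z>40)&(Z<140))
    c=P[near&(Y<-243)&(Z>60)&(Z<140)]
    k=c[:,2]>60; th=np.arctan2(c[k,2]-34,c[k,0]-499.5); print(np.percentile(th,[5,25,50,75,95]).round(2), np.percentile(c[:,1],[2,50,98]))
    k=near&(Y>-245)&(Y<-195)&(Z>40)&(Z<52); rep("blk top",k)
    r=(X>300)&(X<750)&(Z>20)&(Z<140)
    rep("purple area",r&(Y>-190)&(Y<-80)&(X>540))
    rep("anything high nearby",r&(Z>60)&(Y<-150)&(Y>-420)&(Z<200))
    rep("empty",r&(Y>50)&(Y<260)&(X<560))
    # base plate yaw
    m=(near&(Z>7)&(Z<25)&(Y>-262)&(Y<-175)).astype(np.uint8)
    print("base",cv2.minAreaRect(P[m>0][:,:2].astype(np.float32)))
E
```

```text
[[ 0.323 -0.     0.946]
 [-0.946  0.001  0.323]
 [-0.001 -1.     0.   ]]
top leverhigh 239 [ 490. -261.   41.] [ 559. -238.  130.] [ 517.  -247.1   85.8]
[1.24 1.29 1.31 1.33 1.4 ] [-260.73528664 -250.21066986 -244.07310769]
top blk top 515 [ 490. -244.   40.] [ 560. -197.   51.] [ 522.6 -217.7   46.6]
top purple area 869 [ 578. -141.   20.] [694. -81. 106.] [ 623.9 -107.5   49.9]
top anything high nearby 299 [ 503. -261.   60.] [ 536. -208.  130.] [ 521.6 -234.1  100.4]
top empty 714 [447. 143.  20.] [537. 221. 134.] [491.9 177.2  51.9]
base ((525.3007202148438, -219.0686492919922), (65.10855102539062, 95.99800109863281), 89.67207336425781)
scene leverhigh 155 [ 492. -262.   41.] [ 560. -238.  130.] [ 524.7 -246.5   85. ]
[1.15 1.22 1.23 1.25 1.29] [-261.09246299 -249.28403348 -243.45467314]
scene blk top 391 [ 489. -245.   40.] [ 562. -197.   51.] [ 533.5 -217.1   45.9]
scene purple area 913 [ 578. -139.   21.] [695. -80. 104.] [ 635.5 -106.5   49.9]
scene anything high nearby 263 [ 508. -262.   60.] [ 539. -208.  130.] [ 528.2 -230.    95.1]
scene empty 824 [453. 143.  20.] [537. 220. 134.] [493.5 177.6  53.2]
base ((526.43896484375, -219.5751953125), (65.70329284667969, 93.65646362304688), 89.19481658935547)
```

>>> {"fn": "apply_moves", "kwargs": {"claw": 0, "motion": [{"translation":[0,0,0],"turn":[0,6.3,0]},{"translation":[0,0,0],"turn":[0,6.3,0]},{"translation":[0,0,0],"turn":[0,6.2,0]},{"translation":[-28,0,23],"turn":[0,0,0]},{"translation":[-28,0,23],"turn":[0,0,0]},{"translation":[-28,0,23],"turn":[0,0,0]},{"translation":[-28,0,23],"turn":[0,0,0]},{"translation":[-28,0,23],"turn":[0,0,0]},{"translation":[-28,0,23],"turn":[0,0,0]},{"translation":[-28,0,23],"turn":[0,0,0]},{"translation":[-28,0,23],"turn":[0,0,0]},{"translation":[0,0,0],"turn":[0,0,0]}]}}

```text
time_s: 1.1
position: [393.5, -360.2, 209.6]
orientation: [-0.493, 0.508, -0.503, 0.495]
force: [0.2, -0.8, 0.9]
gripper_width: 14.1
```

```bash
python3 - <<'E'
from h import *
from rig import observe
o=observe();print(R.from_quat(o["orientation"]).as_matrix().round(3),o["position"],o["time_s"],o["q"],o["force"],o["gripper_width"])
E
```

```text
[[-0.023 -0.003  1.   ]
 [-1.     0.007 -0.022]
 [-0.007 -1.    -0.003]] [ 393.48126495 -360.18889295  209.57173233] 1.1 [-0.85461864  0.37334332  1.57106188  0.00226212  1.20428333  0.73785821] [ 0.15125534 -0.79195674  0.90590327] 14.095124427895893
```

>>> {"fn": "apply_moves", "kwargs": {"motion": [{"translation":[-28,0,22],"turn":[0,-1.2,0]},{"translation":[-28,0,22],"turn":[0,0,0]},{"translation":[-28,0,22],"turn":[0,0,0]},{"translation":[-28,0,22],"turn":[0,0,0]},{"translation":[0,0,0],"turn":[0,0,0]},{"translation":[0,0,0],"turn":[0,0,0]}]}}

```text
time_s: 1.6
position: [486.3, -241.3, 208.9]
orientation: [-0.5, 0.503, -0.496, 0.501]
force: [-0.1, 0.5, 0.2]
gripper_width: 0.4
```

>>> {"fn": "apply_moves", "kwargs": {"motion": [{"translation":[10,0,-6],"turn":[0,0,0]},{"translation":[0,25,0],"turn":[0,0,0]},{"translation":[0,25,0],"turn":[0,0,0]},{"translation":[0,25,0],"turn":[0,0,0]},{"translation":[0,20,0],"turn":[0,0,0]},{"translation":[0,0,0],"turn":[0,0,0]},{"translation":[0,0,0],"turn":[0,0,0]}]}}

```text
time_s: 2.18
position: [476.0, -258.5, 111.4]
orientation: [-0.499, 0.503, -0.498, 0.5]
force: [0.2, -0.4, 0.9]
gripper_width: 0.1
```

```bash
python3 - <<'E'
from rig import snapshot,observe
import cv2
print(observe()["position"])
s=snapshot("scene");cv2.imwrite("pics/s2.png",cv2.convertScaleAbs(cv2.resize(s["img"][90:240,100:300,::-1],None,fx=4,fy=4,interpolation=2),alpha=1.5))
E
```

```text
[ 475.99906758 -258.46566995  111.40539171]
```

View pics/s2.png

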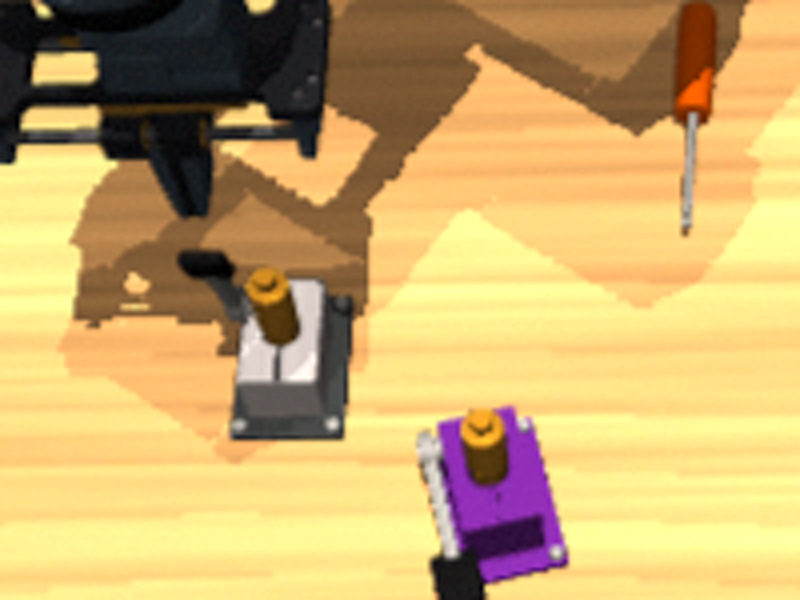

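>>> {"fn": "apply_moves", "kwargs": {"motion": [{"translation":[-5,0,10],"turn":[0,0,0]},{"translation":[0,0,10],"turn":[0,0,0]},{"translation":[0,0,8],"turn":[0,0,0]},{"translation":[0,2,8],"turn":[0,0,0]},{"translation":[0,3,8],"turn":[0,0,0]},{"translation":[0,3,5],"turn":[0,0,0]},{"translation":[0,0,0],"turn":[0,0,0]}]}}

```text
time_s: 2.82
position: [532.4, -255.5, 108.1]
orientation: [0.498, -0.5, 0.501, -0.5]
force: [-1.7, 0.3, -0.4]
gripper_width: 0.3
```

```bash
python3 - <<'E'
from rig import snapshot,observe
import cv2
s=snapshot("scene");cv2.imwrite("pics/s3.png",cv2.convertScaleAbs(cv2.resize(s["img"][90:240,100:300,::-1],None,fx=4,fy=4,interpolation=2),alpha=1.5))
E
```

```text
(no output)
```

View pics/s3.png

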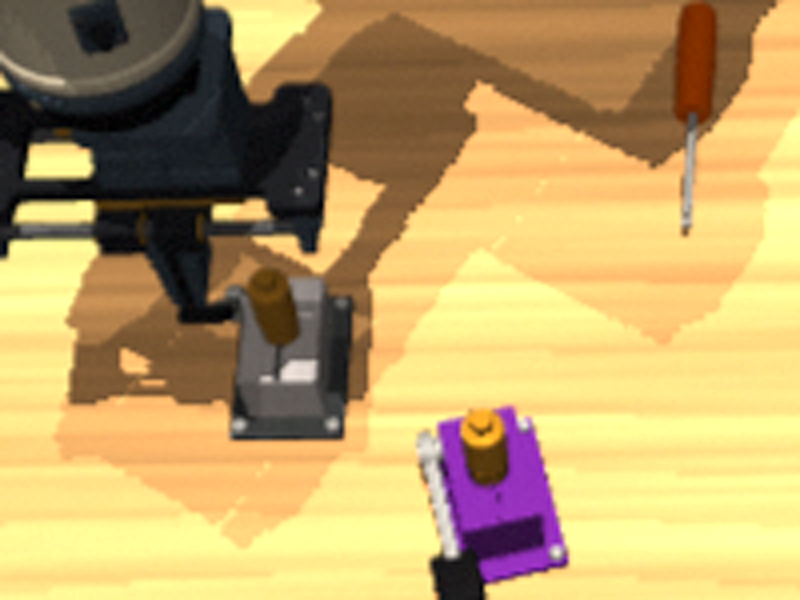

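The fingertip is at (190,310), pressing on the pad at (205,312), and the lever has started to swing. I'll continue along the arc.

>>> {"fn": "apply_moves", "kwargs": {"motion": [{"translation":[-2,6,3],"turn":[0,0,0]},{"translation":[0,6,4],"turn":[0,0,0]},{"translation":[0,6,5],"turn":[0,0,0]},{"translation":[0,6,5],"turn":[0,0,0]},{"translation":[0,7,4],"turn":[0,0,0]},{"translation":[0,6,3],"turn":[0,0,0]},{"translation":[0,0,0],"turn":[0,0,0]}]}}

```text
time_s: 3.45
position: [558.3, -253.3, 67.0]
orientation: [0.498, -0.5, 0.501, -0.5]
force: [-0.8, -0.4, 0.7]
gripper_width: 0.9
```

>>> {"fn": "apply_moves", "kwargs": {"motion": [{"translation":[0,5,4],"turn":[0,0,0]},{"translation":[0,5,3],"turn":[0,0,0]},{"translation":[0,5,3],"turn":[0,0,0]},{"translation":[0,5,2],"turn":[0,0,0]},{"translation":[0,3,2],"turn":[0,0,0]},{"translation":[0,0,0],"turn":[0,0,0]}]}}

```text
time_s: 3.95
position: [573.2, -253.1, 40.9]
orientation: [-0.499, 0.501, -0.501, 0.5]
force: [0.3, -0.6, 1.7]
gripper_width: 0.4
```

```bash
python3 - <<'E'
from rig import snapshot,observe
import cv2
s=snapshot("scene");cv2.imwrite("pics/s4.png",cv2.convertScaleAbs(cv2.resize(s["img"][90:240,100:300,::-1],None,fx=4,fy=4,interpolation=2),alpha=1.5))
E
```

```text
(no output)
```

View pics/s4.png

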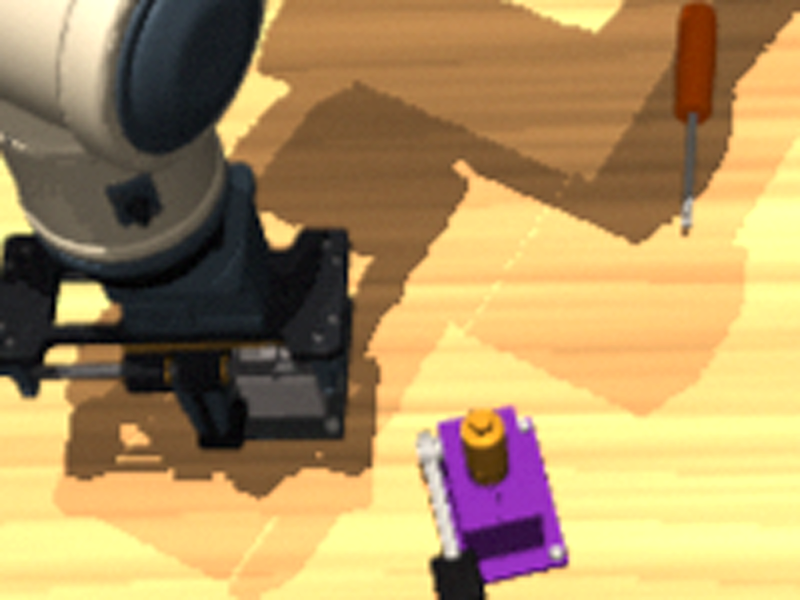

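The fingertip is on the pad at about (215,440) and the lever is almost level. I'll press the last few millimetres down to the stop.

>>> {"fn": "apply_moves", "kwargs": {"motion": [{"translation":[0,2,0],"turn":[0,0,0]},{"translation":[0,2,0],"turn":[0,0,0]},{"translation":[0,2,0],"turn":[0,0,0]},{"translation":[0,0,0],"turn":[0,0,0]}]}}

```text
time_s: 4.33
position: [573.5, -253.2, 39.3]
orientation: [0.498, -0.5, 0.501, -0.5]
force: [-1.5, 1.2, 1.9]
gripper_width: 0.5
```

>>> {"fn": "apply_moves", "kwargs": {"motion": [{"translation":[0,4,0],"turn":[0,0,0]},{"translation":[0,4,0],"turn":[0,0,0]},{"translation":[0,4,0],"turn":[0,0,0]}]}}

```text
time_s: 4.58
position: [574.3, -253.7, 37.0]
orientation: [0.498, -0.498, 0.503, -0.501]
force: [-22.1, 11.0, 79.6]
gripper_width: 0.3
```

It's hard on the stop: 80 N at z 37, where the pad's upper face should be at 38. I'll back straight up.

>>> {"fn": "apply_moves", "kwargs": {"motion": [{"translation":[0,-5,0],"turn":[0,0,0]},{"translation":[0,-15,0],"turn":[0,0,0]},{"translation":[0,-30,0],"turn":[0,0,0]},{"translation":[0,-35,0],"turn":[0,0,0]},{"translation":[0,-35,0],"turn":[0,0,0]},{"translation":[20,-30,-20],"turn":[0,0,0]},{"translation":[30,0,-25],"turn":[0,0,0]},{"translation":[30,0,-25],"turn":[0,0,0]},{"translation":[30,0,-25],"turn":[0,0,0]},{"translation":[30,0,-25],"turn":[0,0,0]},{"translation":[0,0,0],"turn":[0,0,0]},{"translation":[0,0,0],"turn":[0,0,0]}]}}

```text
time_s: 5.58
position: [447.9, -398.4, 200.2]
orientation: [0.499, -0.493, 0.506, -0.502]
force: [0.6, 0.6, -0.1]
gripper_width: 0.7
```

```bash
python3 - <<'E'
from rig import snapshot,observe
from h import *
s=snapshot("scene");cv2.imwrite("pics/s5.png",cv2.convertScaleAbs(cv2.resize(s["img"][110:260,120:380,::-1],None,fx=3,fy=3,interpolation=2),alpha=1.5))
P=pts(s);X,Y,Z=P[...,0],P[...,1],P[...,2]
k=(X>566)&(X<600)&(Y<-236)&(Y>-263)&(Z>20)&(Z<90)
print(k.sum(),P[k].mean(0),P[k].min(0),P[k].max(0))
k=(X>430)&(X<560)&(Y>120)&(Y<240)&(Z>20)&(Z<160);print("empty",P[k].max(0))
o=observe();print(o["position"],o["force"],o["time_s"],abs(o["qvel"]).max())
E
```

```text
150 [ 582.63545858 -249.59756056   37.56049722] [ 566.18778136 -262.92040907   30.54314436] [ 598.69462291 -237.22382886   42.54960412]
empty [537.385059   220.2354877  132.93538704]
[ 447.97593682 -398.41227423  200.19944009] [-1.09546471 -0.71965942 -0.48275961] 5.6333 0.04005131600277507
```

View pics/s5.png

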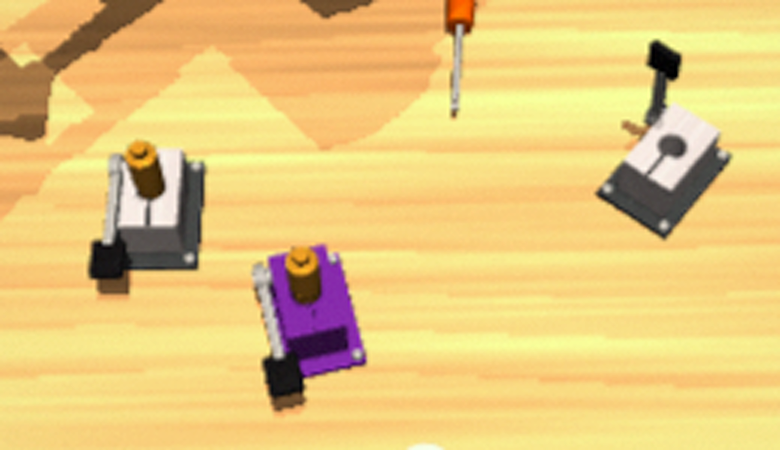

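The punch block's pad, at (108,258), is level at z≈37.6 (38 expected). The empty block's lever still stands at (660,65), and the arm is clear.

```bash
python3 -c "
from rig import close_job;print(close_job())"
```

```text
the job is handed in; nothing more can be done
None
```

I swung the punch block's lever fully down with the closed fingertips, pressed it onto its stop and backed the arm off. I then handed the job in at about 5.6 s of the 34 s allowed; no verdict was reported.

- **Punch lever:** the last depth reading put the pad's upper face at z ≈ 37.6 mm, against 38 mm expected when shut. The final press reached about 80 N in z at the stop, under the 120 N wrist limit.
- **Empty block:** its lever still stands up, with its top at about 133 mm, the same as at the start.
- **Purple look-alike:** it was not touched.
- **Arm:** it is clear of everything, with about 1 N or less on the tool.

The two camera views disagreed slightly on the lever's starting angle (about 1.31 and 1.23 rad). This made no difference to the job, and no check failed.

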